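# Draw the sagging bolt of the reject cage and hold its gate ajar

## Robot

A 6-joint arm with a two-finger parallel gripper is mounted at the origin on the work surface. World frame = base frame: x ahead of the robot, y to its left, z up, the work surface at z = 0. Lengths are in m, angles in degrees, forces in N, time in s.
With the tool pointing down it reaches from about 0.4 to 0.825 m from the base axis. Payload 7 kg.
Tool frame: the origin (TCP) lies at the very end of the fingers, on their centre line; the grasp point (between the pads) lies 19 mm behind it (r.grasp_offset is the z of the grasp point in the tool frame, in m); z points along the fingers, y is the direction in which the jaws open and shut (so a half turn about z gives the same grasp; the last joint's range is limited). The gripper opens to 88 mm and grips with 3 to 60 N. Pads are 19 mm wide; open, the fingers measure 130 mm over their backs; the gripper's body (78 mm by 193 mm) begins 47 mm behind the grasp point.
Start: joints at [-48.008, 20.546, 0.682, 0, -70.136, -16.507], TCP at [0.29, -0.609, 0.227] pointing down, gripper open.
Joint ranges: [-176.03, 176.03], [-82.01, 121.73], [-58.28, 71.71], [-173.87, 95.51], [-174.79, -0.11], [-173.66, 173.66]. Speed limits (degrees/s): [136.94, 136.94, 172.46, 180, 180, 180].

## Interface

Orientations are given as [roll, pitch, yaw] about the fixed x, y, z axes, in that order (R = Rz(yaw) Ry(pitch) Rx(roll)).
In Python, from plant import r, capture, calibration, order gives the robot as it stands.
- The arm moves only by the tool servo_tool, never from a script. Its arguments are lists of equal length, an entry for each row: "grip": the closure, from -1 (fully open) to 1 (shut), so that 0 is half open; "translation": the shift along the tool's x, y, z in m, a list of three; "turn": the turn about the tool's z in rad. A call has 1 to 10 rows; each row is the pose to reach, as a shift and turn from the pose commanded when the call began, along the tool's axes at that moment; what a row does not reach only later rows make up. A row lasts 1/12 s, in which the tool goes at most 41.7 mm and 7.16 degrees, less where a joint would pass 70% of its speed; a pose out of reach is approached as far as the arm can. A call with a gripper value outside its range is refused whole. The fingers move at their own pace and stop on an object; "newtons" is the grip in N (left out, the last holds). Time passes only in rows, so rows that repeat a pose let the fingers close. It gives the time, the measured TCP pose, the force and the opening at its end, in the units of the state.
- r.get_state(): the state, without advancing time (a new reading comes with each control period).
- capture(name): name is "scene" or "top"; returns (picture, depth): 420x560x3 uint8, blue, green, red; 420x560 float32, m along the optical axis (not along the pixel's ray), 0 where there is no reading.
- calibration(name): a dict with "fx", "fy", "cx", "cy" (pixels), "dist_coeffs" ([k1, k2, p1, p2, k3] as OpenCV has them; the pictures are not rectified), "view" (4x4, takes a point from world to camera coordinates). Camera axes: x right, y up, looking along -z (the intrinsics and any distortion apply to the point x, -y, -z); pixel columns grow to the right and rows downward; lengths in m; the calibration is good to about 2 mm. A picture is of the moment at which its call begins. calibration takes no time and is no camera call.
- order.close_job(): hands the job in, once; it reports no verdict.
The state is a dict: "time_s": time; "joints": joint angles; "qd": joint speeds; "joint_torque": joint torques, N m; "tcp_pos": TCP position; "eef_rot": TCP orientation; "contact_force": force on the tool from outside, world axes, zero at the start; "moment": the same for the moment, N m; "gripper_width": finger opening in m.
Only numpy, scipy, OpenCV 4.12 (cv2) and the standard library are available. Lean on these libraries where they do the work, as an engineer would, in place of code of your own. Each camera call takes 0.05 s, during which the arm holds its last target.

## Task

On the inspection bench, open the red reject cage: its barrel bolt sags in worn guides and has dropped onto the bent-up lip of its keeper, so take the bolt by its black knob, lift it and draw it back over the lip until it is clear of the keeper, without forcing it against the keeper. Then pull the spring-closed gate ajar towards you until its free edge stands about 120 mm from where it was shut, wide enough for a colleague's hand, and finish while still holding it there, steady. Leave the gauges, V-block and case on the bench where they are.

Things in the scene. Friction and masses are not known exactly. Their poses are not given: they have to be found in the camera images.
- cage: Red bench-top reject cage of 25 mm tube with round bars, screwed to the bench (it does not move), 270 mm deep, 372 mm wide, 190 mm high. Origin: middle of its underside, on the bench; its x axis points from the gate to the back, its y axis along the closed gate from the latch post to the hinge post (to the left as one faces the gate), z up. The gate is in the front (-x side). Rejected parts lie inside.
- gate: The cage's red barred gate, 288 mm wide, its top edge 190 mm above the bench, tube frame 20 mm thick. Origin on the hinge axis at bench height; shut, its axes are parallel to the cage's; the gate extends from the hinge along its own -y, and its front face is 2 mm behind (+x of) the hinge axis.
- gate_swing (a joint): Gate angle in rad, 0 shut, growing as the free edge swings out towards the cage's -x; at most 1.5. Spring hinges always pull it shut (0.6 N m when shut, 0.9 N m at 0.45 rad). The free edge is 292 mm from the hinge axis, so 0.42 rad puts it 120 mm out.
- gate_hinge (a point): Point on the vertical hinge axis, 219 mm above the bench.
- gate_edge (a point): Middle of the gate's free edge, 105 mm above the bench, 292 mm from the hinge axis.
- knob (a point): Centre of the bolt's black knob: an upright cylinder, 20 mm diameter, 32 mm high, on an 8 mm upright stem fixed to the bolt. Bolt sagging: 219 mm above the bench, underside at 203 mm; the guides below it end at 193 mm. It is 22 mm in front of the gate's face and, with the bolt thrown, 256 mm from the hinge along the gate. It moves with bolt and gate; free all round and above.
- nose_tip (a point): Tip of the bolt's nose, on the bolt's axis. The bolt is a level 18 mm steel rod along the gate's front, its axis 165 mm above the bench while it sags; mass about 0.4 kg. Its underside has a notch 14 mm long and 8 mm deep behind the 21 mm long nose, into which the keeper's lip reaches.
- bolt_draw (a joint): How far the bolt is drawn back along the gate towards the hinge (the gate's +y), in m: 0 thrown, 0.060 fully drawn. Above 0.033 the nose is clear of the keeper. It stays where it is left (about 1 N friction). While the bolt sags, the notch catches on the lip after about 4 mm.
- bolt_lift (a joint): How far the bolt is lifted in its worn guides, in m: 0 sagging, 0.013 at the upper stop. It falls back by its weight. At least 0.0065 is needed for the nose to pass over the lip, until it has been drawn about 30 mm.
- keeper: Dark steel staple keeper on the latch post's front, 34 mm long along the bolt; its frame coincides with the cage's. It encloses the nose in front, below, behind and above. Its gate-side end is bent up into a lip, rubbed bright.
- keeper_lip (a point): Middle of the upper edge of the keeper's bent lip (26 mm wide across the bolt, 5 mm thick along it), 162 mm above the bench, 6 mm above the underside of the sagging nose.
- master: Bystander: upright steel setting master, 44 mm foot, 96 mm high, on the bench in front of the gate's hinge side; a gate swung beyond about 1 rad would hit it. Origin under its centre.
- ring_gauge: Bystander: steel ring gauge, 68 mm across, 22 mm high, flat on the bench; origin under its centre.
- vblock: Bystander: dark steel V-block, 70 x 50 x 40 mm; origin under its centre.
- micrometer: Bystander: micrometer lying flat, 155 mm long, 16 mm high; origin under the frame's middle.
- block_case: Bystander: shut wooden gauge-block case, 90 x 150 x 30 mm; origin under its centre.

How it is judged:
By the outcome, as a careful person would: the job done as asked, in the order asked, and still so for the second after the job is handed in, while the arm keeps its last pose, push and grip.
It also fails if it takes over 35 s, if anything falls off the work surface, if the arm or the gripper's body presses on something with over 40 N, if the wrist force passes 120 N, or if a joint passes its speed limit or range.

## Working session

There is one attempt and no reset: what is moved stays moved. The work goes in short steps, Python scripts to look and compute and a tool call to move; the robot and the scene stay as the last step left them, time stands still between calls to the robot, and variables do not carry over. Pictures are saved under pics/ and viewed, and the job is handed in when it is done.

Besides the shell and the picture viewer there is one more tool, called after "Request:" by a JSON object that holds its "op" and its "data". servo_tool: Moves the arm, as the interface text tells. Its arguments: {"type":"object","properties":{"grip":{"type":"array","items":{"type":"number"}},"translation":{"type":"array","items":{"type":"array","items":{"type":"number"}}},"turn":{"type":"array","items":{"type":"number"}},"newtons":{"type":"number"}},"required":["grip","translation","turn"]}

```bash
mkdir -p pics; ls
python3 - <<'E'
from plant import r,capture,calibration,order
import cv2,numpy as np
for n in("scene","top"):
    p,d=capture(n);cv2.imwrite(f"pics/{n}0.png",p);np.save(f"{n}_d.npy",d);np.save(f"{n}_p.npy",p)
    c=calibration(n);print(n,c)
print(r.get_state(),r.grasp_offset)
E
```

```text
pics
scene {'fx': 468.01564666533517, 'fy': 468.01564666533517, 'cx': 269.888067234606, 'cy': 204.95337432901664, 'dist_coeffs': array([-0.0172568,  0.       ,  0.       ,  0.       ,  0.       ]), 'view': array([[-0.75432518,  0.65619107,  0.02016918,  0.41136362],
       [-0.35500207, -0.43355092,  0.82825547,  0.12776273],
       [ 0.55223822,  0.61761386,  0.55998756, -1.66015319],
       [ 0.        ,  0.        ,  0.        ,  1.        ]])}
top {'fx': 381.90748257652086, 'fy': 381.90748257652086, 'cx': 284.60377946714596, 'cy': 205.08104166116217, 'dist_coeffs': array([0.02230122, 0.        , 0.        , 0.        , 0.        ]), 'view': array([[ 0.01548618, -0.99986858,  0.00479516,  0.03869188],
       [ 0.99779888,  0.01576303,  0.06441211, -0.6031711 ],
       [-0.06447923,  0.0037871 ,  0.99791186, -1.37687271],
       [ 0.        ,  0.        ,  0.        ,  1.        ]])}
{'time_s': 0.1, 'joints': array([-4.80084095e+01,  2.05841646e+01,  6.39353057e-01, -1.61939712e-02,
       -7.01380814e+01, -1.65053117e+01]), 'qd': array([ 0.02367742, -0.01581822,  0.02277509,  0.05869702, -0.00370004,
        0.09407071]), 'joint_torque': array([-1.09328197e-03, -5.84163702e+01,  2.93750900e+01,  7.01542899e+00,
        1.01918538e-02, -5.50750144e-05]), 'tcp_pos': array([ 0.29020426, -0.60893675,  0.2257595 ]), 'eef_rot': array([ 1.79916197e+02, -8.95502626e-03, -1.54519228e+02]), 'contact_force': array([ 0.60579599,  0.42705895, -0.24405922]), 'moment': array([ 0.0601664 , -0.00494565,  0.00299314]), 'gripper_width': 0.08739369951664805} -0.0188
```

View pics/scene0.png

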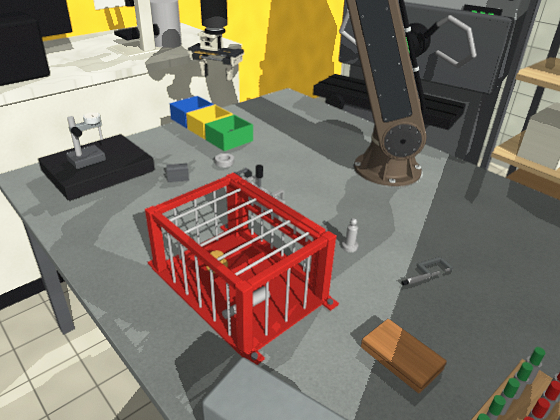

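View pics/top0.png

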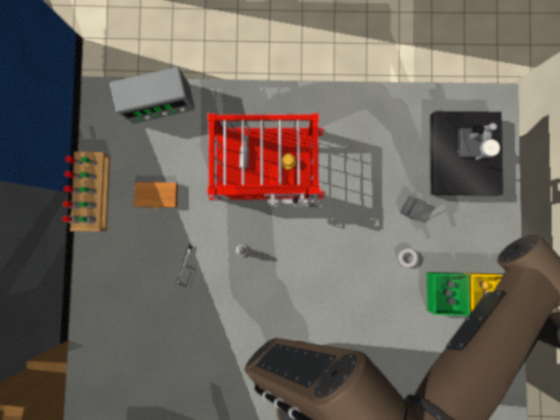

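The scene view shows the red cage at the centre, with the gate facing the robot and the black knob near (259,171). In the top view the gate front runs along row ~195 and the knob is near (290-315,200). I'll zoom in.

Run:
```python
import cv2,numpy as np
p=np.load("scene_p.npy");t=np.load("top_p.npy")
a=cv2.resize(p[150:270,200:350],None,fx=5,fy=5,interpolation=cv2.INTER_CUBIC)
b=cv2.resize(t[100:220,195:345],None,fx=5,fy=5,interpolation=cv2.INTER_CUBIC)
cv2.imwrite("pics/a.png",a);cv2.imwrite("pics/b.png",b)
```

```text
(no output)
```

View pics/a.png

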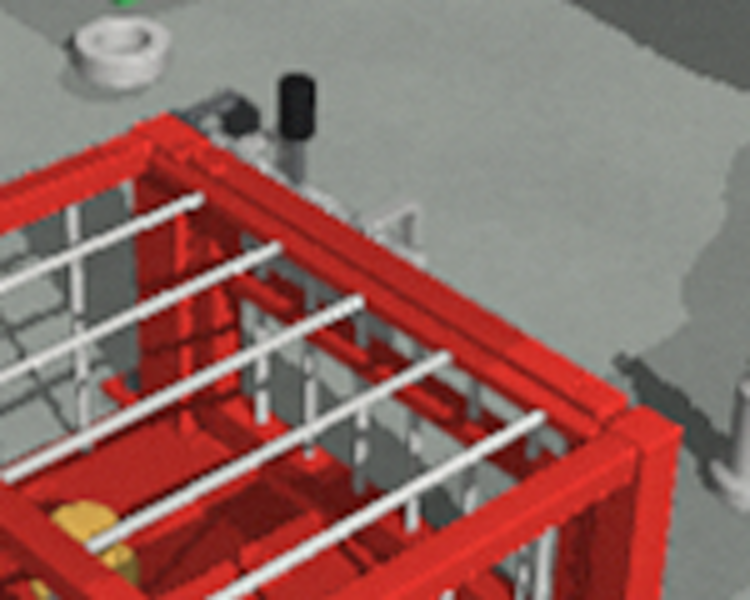

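View pics/b.png

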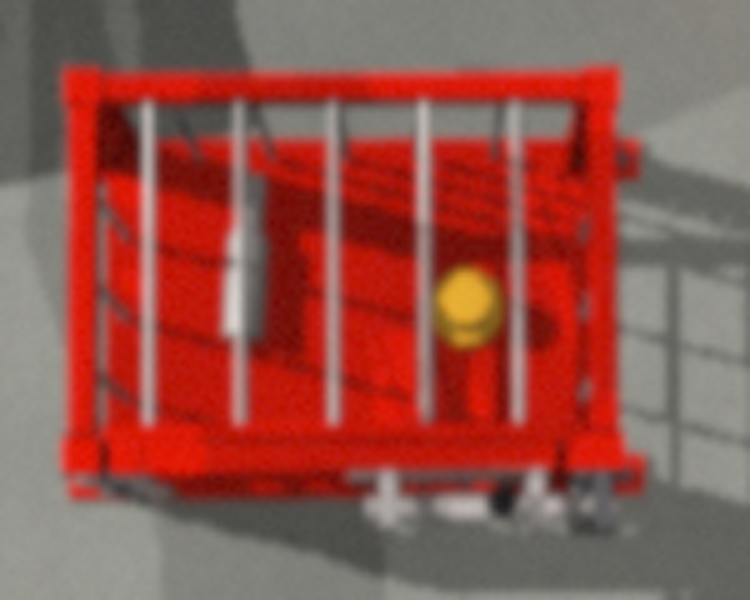

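```bash
cat > h.py <<'E'
import cv2,numpy as np
from plant import r,capture,calibration,order
def ray(n,uv):
    c=calibration(n);K=np.array([[c['fx'],0,c['cx']],[0,c['fy'],c['cy']],[0,0,1]])
    q=cv2.undistortPoints(np.array(uv,float).reshape(-1,1,2),K,c['dist_coeffs']).reshape(-1,2)
    V=c['view'];R=V[:3,:3];o=-R.T@V[:3,3]
    d=np.c_[q[:,0],-q[:,1],-np.ones(len(q))]@R
    return o,d
def plane(n,uv,z):
    o,d=ray(n,uv);return o+d*((z-o[2])/d[:,2])[:,None]
def tri(u1,u2):
    o1,d1=ray("scene",[u1]);o2,d2=ray("top",[u2]);d1=d1[0]/np.linalg.norm(d1);d2=d2[0]/np.linalg.norm(d2)
    s=np.linalg.lstsq(np.c_[d1,-d2],o2-o1,rcond=None)[0]
    a=o1+s[0]*d1;b=o2+s[1]*d2;return (a+b)/2,np.linalg.norm(a-b)
def cloud(n,d):
    v,u=np.nonzero(d>0);o,D=ray(n,np.c_[u,v]);P=np.full(d.shape+(3,),np.nan);P[v,u]=o+D*d[v,u][:,None];return P
def proj(n,P):
    c=calibration(n);K=np.array([[c['fx'],0,c['cx']],[0,c['fy'],c['cy']],[0,0,1]]);V=c['view']
    q=np.atleast_2d(P)@V[:3,:3].T+V[:3,3];q=q*[1,-1,-1]
    return cv2.projectPoints(q,np.zeros(3),np.zeros(3),K,c['dist_coeffs'])[0].reshape(-1,2)
E
python3 - <<'E'
from h import *
for n in("scene","top"):
    p=np.load(n+"_p.npy");d=np.load(n+"_d.npy");P=cloud(n,d)
    hsv=cv2.cvtColor(p,cv2.COLOR_BGR2HSV)
    red=((hsv[...,0]<8)|(hsv[...,0]>172))&(hsv[...,1]>150)&(hsv[...,2]>60)
    m=red&(abs(P[...,2]-.19)<.006)&(abs(P[...,0]-.75)<.3)&(abs(P[...,1]-.1)<.35)
    (c,s,a)=cv2.minAreaRect(P[m][:,:2].astype(np.float32));print(n,m.sum(),c,s,a,cv2.boxPoints((c,s,a)))
    blk=(p.max(2)<60)&(P[...,2]>.18)
    if n=="scene":
        w=np.zeros_like(blk);w[160:182,250:268]=1
    else: w=np.zeros_like(blk);w[192:208,280:312]=1
    k=((p.max(2)<60)&w);v,u=np.nonzero(k);print("knob",k.sum(),u.mean(),v.mean(),u.min(),u.max(),v.min(),v.max(),np.nanmedian(P[k],0))
    print(P[v,u][::6])
E
```

```text
scene 3643 (0.7583271861076355, 0.12585820257663727) (0.2650110423564911, 0.36133503913879395) 1.113568902015686 [[ 0.62233555  0.30391648]
 [ 0.6293578  -0.05735033]
 [ 0.8943188  -0.05220008]
 [ 0.88729656  0.30906674]]
knob 93 258.38709677419354 171.30107526881721 250 262 165 177 [0.60973051 0.02529555 0.22126819]
[[ 0.60829856  0.01548519  0.23644702]
 [ 0.61091333  0.02255636  0.23757057]
 [ 0.6125194   0.02058266  0.23439813]
 [ 0.61731333  0.022431    0.23403879]
 [ 0.60120595  0.02676406  0.23019981]
 [ 0.60516328  0.02755565  0.2290691 ]
 [ 0.61048637  0.02997159  0.22916425]
 [ 0.61397614  0.03024384  0.22765793]
 [ 0.61344217  0.02179623  0.22077217]
 [ 0.59472283 -0.02962943  0.18777   ]
 [ 0.60751814  0.02658373  0.21784371]
 [ 0.61441159  0.02694017  0.21761302]
 [ 0.5956822  -0.02424696  0.1844209 ]
 [ 0.60620967  0.02904198  0.21261254]
 [ 0.60741493  0.02657616  0.20898783]
 [ 0.61066483  0.02651444  0.20721956]]
top 2225 (0.7589786648750305, 0.12079291045665741) (0.26673731207847595, 0.36105406284332275) 0.9481021761894226 [[ 0.6226411   0.2990884 ]
 [ 0.6286154  -0.06191622]
 [ 0.89531624 -0.05750257]
 [ 0.88934195  0.30350202]]
knob 17 295.52941176470586 199.64705882352942 294 297 197 202 [0.60487922 0.01409422 0.23616432]
[[0.61436565 0.01398957 0.23276413]
 [0.60768773 0.01409422 0.23841425]
 [0.60147983 0.02014905 0.23741604]]
```

Run:
```python
from h import *
for n,w,col in(("scene",(160,190,250,270),0),("top",(190,212,270,330),0)):
    p=np.load(n+"_p.npy").max(2)
    a,b,c,d=w
    print(n,w)
    if n=="scene":print(p[162:182,250:268])
    else:print(p[192:208,284:308])
s=(259.2,171.2)
print(plane("scene",[s],.219),plane("scene",[(259.2,169.2)],.219),plane("top",[(295.5,199.6),(296.5,199.6)],.235),tri(s,(295.5,199.7)))
```

```text
scene (160, 190, 250, 270)
[[150 150 150 155 150 149 152 151 153 148 151 148 148 148 148 147 148 146]
 [153 153 152 152 152 154 153 154 154 155 153 154 150 150 146 148 148 149]
 [154 154 152 151 154 154 136 119 110 109 112 129 147 150 148 147 152 152]
 [152 152 152 153 154 137  89  44  27  33  36  69 109 141 152 148 151 149]
 [150 151 152 153 157 112  41  21  28  26  25  25  43 131 155 151 151 150]
 [153 153 152 154 158 108  29  28  27  32  31  32  23 126 154 151 151 151]
 [157 154 153 153 158 106  30  26  33  34  36  38  27 126 157 152 152 150]
 [148 155 154 154 159 109  29  24  30  34  35  31  20 128 158 154 152 153]
 [117 144 154 151 157 107  29  25  33  33  33  30  24 126 155 153 152 152]
 [ 66 112 144 152 156 107  32  23  32  35  36  31  36 128 157 152 155 152]
 [ 44  70 135 153 157 105  29  23  30  30  32  33  45 131 152 149 150 151]
 [ 44  59 130 152 159 107  32  20  26  36  33  30  45 128 150 145 150 153]
 [ 45  63 131 156 150  98  28  25  31  33  34  28  42 129 153 152 151 149]
 [ 42  59 123 142 130  85  27  23  27  35  33  32  40 129 153 151 152 151]
 [ 77 113 115 101 109  
[... 1596 characters left out ...]
4 131 110  94  86  84  93 109 110 116 125
  132 137 140 138 129 121]
 [103 113 117 117 117 119 119 119 118 118 118 113 106 102 106 113 115 122
  123 127 129 126 126 120]
 [ 96  98 100 102 101 102 103 101 108 116 122 119 116 109 108 117 118 114
  111 115 119 121 122 122]
 [ 96  98  98  99  98  96 102  98 102 107 109 114 114 109 107 114 112 107
  104 105 108 110 113 116]
 [ 98 100  97  98  98 101  99 100 100 103 101 104 103 101 104 106 106 100
   98 102 101  99 102 106]]
[[0.60453626 0.01985    0.219     ]] [[0.59795919 0.01199356 0.219     ]] [[0.60607851 0.01550125 0.235     ]
 [0.60612753 0.01240796 0.235     ]] (array([0.60521427, 0.01669728, 0.21813628]), np.float64(0.005125987992907949))
```

Two views agree to about 5 mm: the knob is at about (0.605, 0.018, 0.219) and the cage yaw is about 1°. I'll travel above the knob with the jaws along the bolt.

Request:
{"op": "servo_tool", "data": {"grip": [-1,-1,-1,-1,-1,-1,-1,-1,-1,-1], "translation": [[-0.01,0.008,-0.02],[-0.03,0.024,-0.04],[-0.06,0.047,-0.06],[-0.09,0.07,-0.075],[-0.12,0.093,-0.08],[-0.15,0.117,-0.08],[-0.18,0.14,-0.08],[-0.21,0.163,-0.08],[-0.24,0.187,-0.08],[-0.27,0.21,-0.08]], "turn": [0.02,0.06,0.11,0.16,0.21,0.26,0.31,0.36,0.4,0.428]}}

```text
time_s: 0.93
tcp_pos: [0.4439, -0.3016, 0.3064]
eef_rot: [180.0, -0.0, -179.2]
contact_force: [0.5, 0.0, -0.2]
gripper_width: 0.0876
```

```bash
cat > st.py <<'E'
from plant import r
import numpy as np
np.set_printoptions(precision=4,suppress=True)
s=r.get_state()
for k in("time_s","tcp_pos","eef_rot","contact_force","moment","gripper_width","joints"):print(k,s[k])
from scipy.spatial.transform import Rotation as R
import sys
Rm=R.from_euler('xyz',s['eef_rot'],degrees=True).as_matrix()
if len(sys.argv)>3:
    print("tool shift",Rm.T@(np.array(sys.argv[1:4],float)-s['tcp_pos']))
E
python3 st.py 0.605 0.018 0.300
```

```text
time_s 0.9333
tcp_pos [ 0.4439 -0.3016  0.3064]
eef_rot [ 179.9835   -0.0077 -179.1711]
contact_force [ 0.4504  0.0126 -0.1723]
moment [-0.0994 -0.1521 -0.0308]
gripper_width 0.08757638301709146
joints [-13.2674   4.954   -9.2344  -0.0146 -75.8232 -75.9001]
tool shift [-0.1657  0.3173  0.0065]
```

Request:
{"op": "servo_tool", "data": {"grip": [-1,-1,-1,-1,-1,-1,-1,-1,-1,-1], "translation": [[-0.017,0.032,0],[-0.034,0.065,0],[-0.051,0.097,0],[-0.068,0.13,0],[-0.085,0.162,0],[-0.102,0.195,0],[-0.119,0.228,0],[-0.136,0.26,0],[-0.15,0.287,0],[-0.16,0.306,0]], "turn": [0,0,0,0,0,0,0,0,0,0]}}

```text
time_s: 1.77
tcp_pos: [0.5993, 0.0077, 0.3058]
eef_rot: [180.0, -0.1, -179.0]
contact_force: [-0.4, -0.3, 0.3]
gripper_width: 0.0876
```

```bash
python3 st.py 0.605 0.018 0.300
python3 - <<'E'
from h import *
for n in("scene","top"):
    p,d=capture(n);np.save(n+"_p1.npy",p);
    if n=="scene": cv2.imwrite("pics/a1.png",cv2.resize(p[90:250,170:370],None,fx=4,fy=3.75,interpolation=cv2.INTER_CUBIC))
    else: cv2.imwrite("pics/b1.png",p)
E
```

```text
time_s 1.7667
tcp_pos [0.5993 0.0077 0.3058]
eef_rot [ 179.9958   -0.0526 -178.9583]
contact_force [-0.3607 -0.3049  0.2746]
moment [-0.1034 -0.0412 -0.0194]
gripper_width 0.08757030105109583
joints [  19.3863   11.1811   -1.9134   -0.0211  -76.9541 -108.3399]
tool shift [-0.0059  0.0102  0.0058]
```

View pics/a1.png

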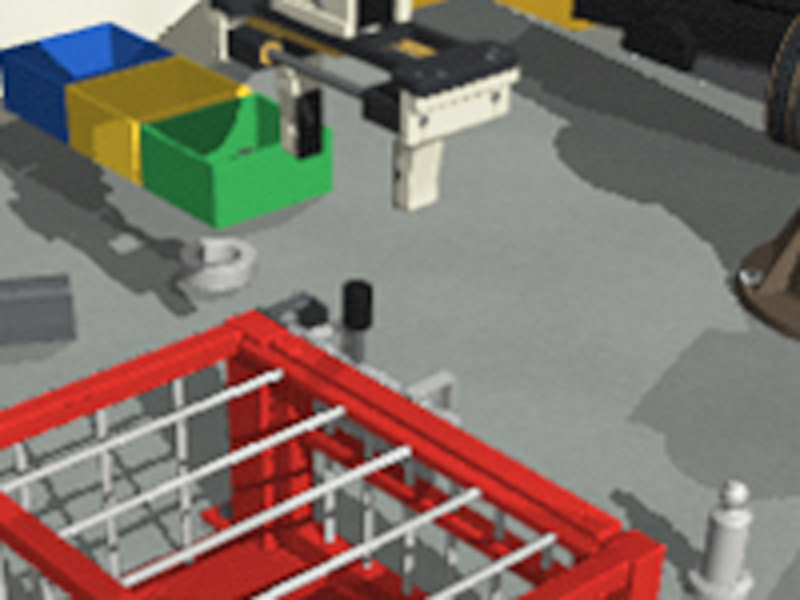

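The gripper is above the knob with its fingers straddling it (crop tips ≈(308,158) and (415,208), knob at (357,305)). I'll use the finger tips to check the camera bias.

Run:
```python
from h import *
s=r.get_state();t=s['tcp_pos'];print(proj("scene",t),proj("scene",t+[0,.06,0]),proj("scene",t-[0,.06,0]))
print(np.array([[308,158],[415,208]])/[4,3.75]+[170,90])
# fingers' inner edges at the tip
for sy in(.044,-.044,.065,-.065):print(sy,(proj("scene",t+[0,sy,0])-[170,90])*[4,3.75])
```

```text
[[257.92434289 138.3158162 ]] [[274.03030953 147.00143187]] [[242.82531698 130.17611301]]
[[247.         132.13333333]
 [273.75       145.46666667]]
0.044 [[398.525716   204.85833982]]
-0.044 [[307.03409963 158.61070683]]
0.065 [[421.68404414 216.56834124]]
-0.065 [[286.43852089 148.20327254]]
```

Run:
```python
from h import *
p=np.load("scene_p1.npy")
cv2.imwrite("pics/c1.png",cv2.resize(p[105:150,235:290],None,fx=13,fy=13,interpolation=cv2.INTER_CUBIC))
```

```text
(no output)
```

View pics/c1.png

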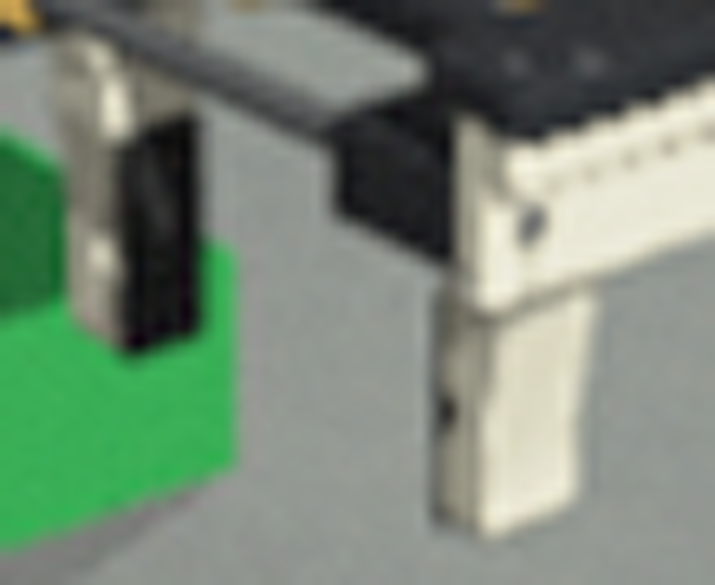

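Request:
{"op": "servo_tool", "data": {"grip": [-1,-1,-1,-1,-1,-1,-1,-1], "translation": [[-0.003,0.005,0.005],[-0.007,0.012,0.02],[-0.007,0.012,0.04],[-0.007,0.012,0.06],[-0.007,0.012,0.08],[-0.007,0.012,0.092],[-0.007,0.012,0.098],[-0.007,0.012,0.098]], "turn": [0,0,0,0,0,0,0,0]}}

```text
time_s: 2.53
tcp_pos: [0.6044, 0.0164, 0.2069]
eef_rot: [-180.0, -0.2, -179.1]
contact_force: [0.4, -0.7, 0.3]
gripper_width: 0.0878
```

```bash
cat > look.py <<'E'
from h import *
import sys
p,d=capture("scene");np.save("cur.npy",p)
u,v=int(sys.argv[2]),int(sys.argv[3])
cv2.imwrite(f"pics/{sys.argv[1]}.png",cv2.resize(p[v-35:v+35,u-45:u+45],None,fx=8,fy=8,interpolation=cv2.INTER_CUBIC))
E
python3 st.py; python3 look.py d1 260 165
```

```text
time_s 2.5333
tcp_pos [0.6044 0.0164 0.2069]
eef_rot [-179.9636   -0.1574 -179.0941]
contact_force [ 0.3706 -0.6931  0.2785]
moment [ 0.0313 -0.0146  0.0033]
gripper_width 0.08782903771821356
joints [  20.0379   14.8362  -10.0807   -0.019   -65.2437 -109.124 ]
```

View pics/d1.png

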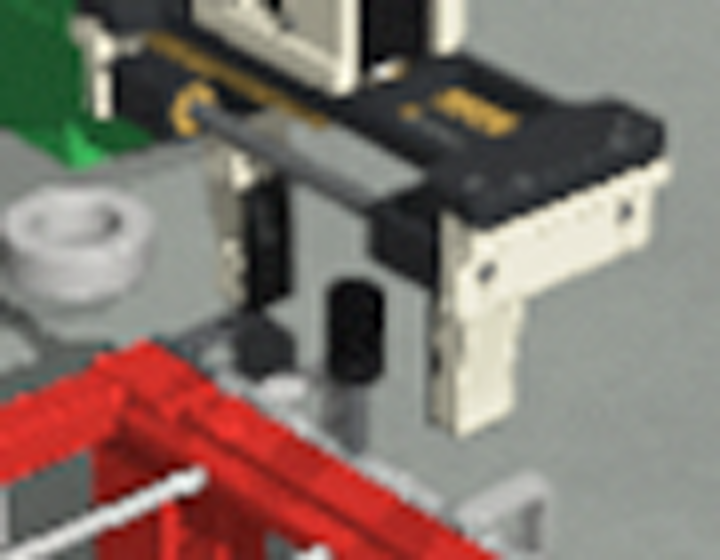

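Run:
```python
from h import *
t=r.get_state()['tcp_pos'];t[2]=.219
J=np.array([(proj("scene",t+e)-proj("scene",t-e))[0]/.002 for e in np.eye(3)[:2]*.001]).T
print(J,np.linalg.solve(J,[-.6,.9]))
```

```text
[[-301.28333477  251.31092842]
 [ 123.42005271  152.31652765]] [0.00412926 0.00256287]
```

Request:
{"op": "servo_tool", "data": {"grip": [-0.8,-0.4,0,0.2,0.3,0.35,0.35,0.35,0.35], "translation": [[-0.0025,0.002,0],[-0.0025,0.002,0],[-0.0025,0.002,0],[-0.0025,0.002,0],[-0.0025,0.002,0],[-0.0025,0.002,0],[-0.0025,0.002,0],[-0.0025,0.002,0],[-0.0025,0.002,0]], "turn": [0,0,0,0,0,0,0,0,0], "newtons": 4}}

```text
time_s: 3.33
tcp_pos: [0.6078, 0.0192, 0.2085]
eef_rot: [-180.0, -0.0, -179.0]
contact_force: [-0.0, 0.1, -0.4]
gripper_width: 0.033
```

```bash
python3 st.py; python3 look.py d2 260 165
```

```text
time_s 3.3333
tcp_pos [0.6078 0.0192 0.2085]
eef_rot [-179.9981   -0.0041 -179.0355]
contact_force [-0.0258  0.1129 -0.3622]
moment [-0.0248 -0.0483  0.0187]
gripper_width 0.03298342657654667
joints [  20.1961   15.0055   -9.6365    0.0005  -65.3625 -109.2318]
```

View pics/d2.png

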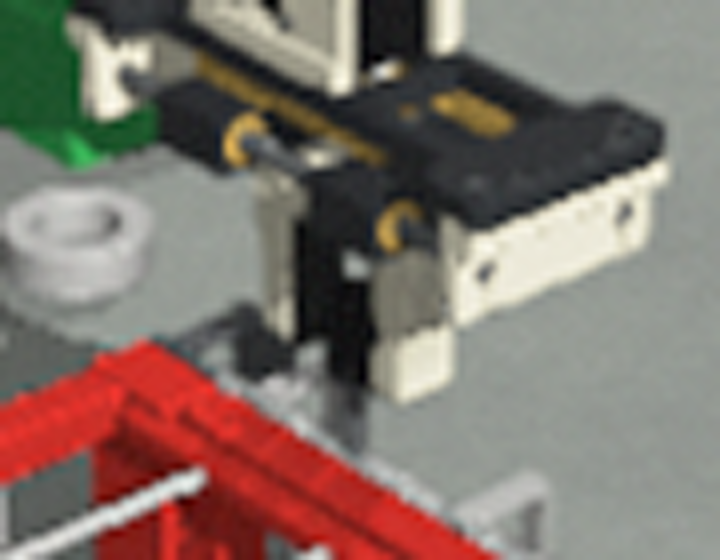

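The fingers straddle the knob at display ~(345,340), with no contact yet. I'll close gently.

Request:
{"op": "servo_tool", "data": {"grip": [0.5,0.6,0.7,0.8,0.8,0.8,0.8,0.8], "translation": [[0,0,0],[0,0,0],[0,0,0],[0,0,0],[0,0,0],[0,0,0],[0,0,0],[0,0,0]], "turn": [0,0,0,0,0,0,0,0], "newtons": 4}}

```text
time_s: 4.05
tcp_pos: [0.6078, 0.0192, 0.2085]
eef_rot: [-180.0, -0.0, -179.0]
contact_force: [-0.9, -1.4, -0.1]
gripper_width: 0.0196
```

```bash
python3 st.py; python3 look.py d3 260 165
```

```text
time_s 4.05
tcp_pos [0.6078 0.0192 0.2085]
eef_rot [-179.9967   -0.0059 -179.0392]
contact_force [-0.9437 -1.3789 -0.1125]
moment [-0.2822 -0.0228 -0.0184]
gripper_width 0.0196191841039066
joints [  20.1929   15.0065   -9.6377    0.0013  -65.3624 -109.2327]
```

View pics/d3.png

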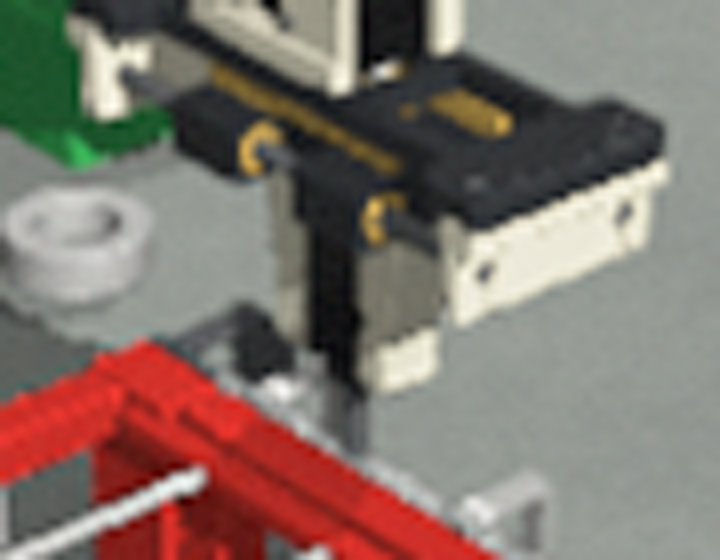

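The knob is held at 19.6 mm with under 2 N of reaction. I'll firm up the grip and then lift.

Request:
{"op": "servo_tool", "data": {"grip": [0.9,0.9,0.9,0.9,0.9,0.9,0.9,0.9,0.9,0.9], "translation": [[0,0,0],[0,0,0],[0,0,0],[0,0,-0.002],[0,0,-0.004],[0,0,-0.006],[0,0,-0.008],[0,0,-0.0095],[0,0,-0.0095],[0,0,-0.0095]], "turn": [0,0,0,0,0,0,0,0,0,0], "newtons": 30}}

```text
time_s: 4.93
tcp_pos: [0.6078, 0.0192, 0.2182]
eef_rot: [180.0, 0.0, -179.0]
contact_force: [-0.1, -0.7, -4.1]
gripper_width: 0.0191
```

```bash
python3 st.py; python3 look.py d4 260 165
```

```text
time_s 4.9333
tcp_pos [0.6078 0.0192 0.2182]
eef_rot [ 179.9971    0.0001 -179.0398]
contact_force [-0.1103 -0.727  -4.0944]
moment [-0.361  -0.1905  0.0251]
gripper_width 0.0191245148898247
joints [  20.1953   14.6213   -8.8564   -0.0029  -66.5212 -109.2339]
```

View pics/d4.png

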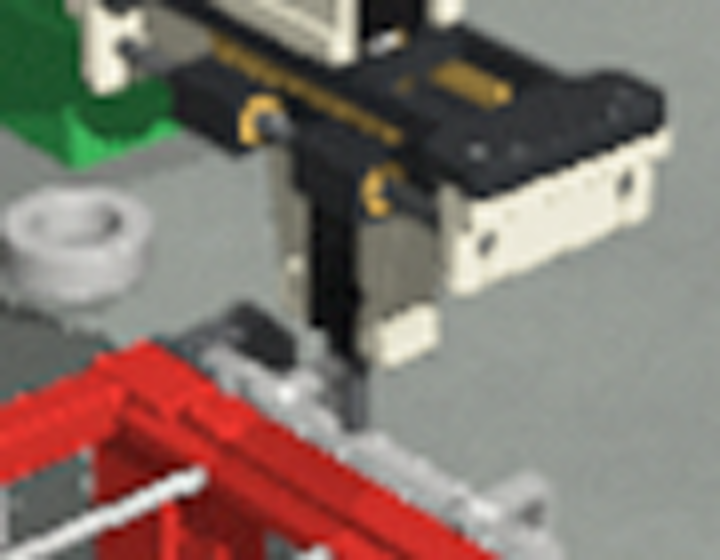

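The bolt hangs in the grip (4.1 N is its weight) and is raised 9.7 mm. I'll draw it back now.

Request:
{"op": "servo_tool", "data": {"grip": [0.9,0.9,0.9,0.9,0.9,0.9,0.9,0.9], "translation": [[0,0.002,0],[0,0.005,0],[0,0.008,0],[0,0.011,0],[0,0.014,0],[0,0.017,0],[0,0.02,0],[0,0.02,0]], "turn": [0,0,0,0,0,0,0,0]}}

```text
time_s: 5.65
tcp_pos: [0.6074, 0.0401, 0.2179]
eef_rot: [180.0, -0.0, -179.0]
contact_force: [-0.8, 1.1, -4.0]
gripper_width: 0.0195
```

```bash
python3 st.py
```

```text
time_s 5.65
tcp_pos [0.6074 0.0401 0.2179]
eef_rot [ 179.9748   -0.0102 -179.0128]
contact_force [-0.8094  1.1132 -3.9526]
moment [ 0.3268  0.2137 -0.0267]
gripper_width 0.019501800348039465
joints [  22.1199   14.6961   -8.775    -0.0297  -66.5293 -111.1209]
```

Request:
{"op": "servo_tool", "data": {"grip": [0.9,0.9,0.9,0.9,0.9,0.9,0.9,0.9,0.9,0.9], "translation": [[0,0.003,0],[0,0.006,0],[0,0.01,0],[0,0.014,0],[0,0.018,0],[0,0.022,0],[0,0.026,0],[0,0.028,0],[0,0.028,0],[0,0.028,0]], "turn": [0,0,0,0,0,0,0,0,0,0]}}

```text
time_s: 6.48
tcp_pos: [0.6069, 0.0678, 0.218]
eef_rot: [180.0, -0.0, -179.0]
contact_force: [-2.2, 0.8, -3.9]
gripper_width: 0.0194
```

```bash
python3 st.py; python3 look.py d5 270 170
python3 - <<'E'
from h import *
p,d=capture("top");cv2.imwrite("pics/t5.png",cv2.resize(p[150:230,230:340],None,fx=7,fy=7,interpolation=cv2.INTER_CUBIC))
E
```

```text
time_s 6.4833
tcp_pos [0.6069 0.0678 0.218 ]
eef_rot [ 179.9656   -0.0115 -179.0166]
contact_force [-2.1769  0.7781 -3.9102]
moment [0.3781 0.7896 0.028 ]
gripper_width 0.01937061510495963
joints [  24.6525   14.8723   -8.5281   -0.0394  -66.5963 -113.6535]
```

View pics/d5.png

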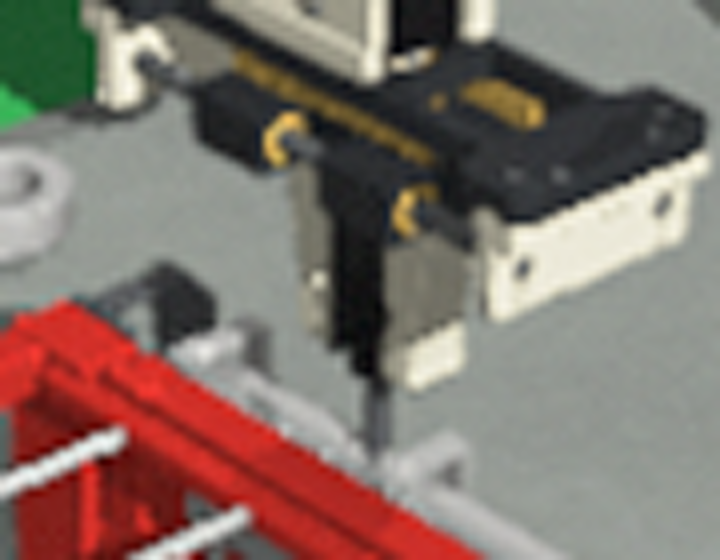

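View pics/t5.png

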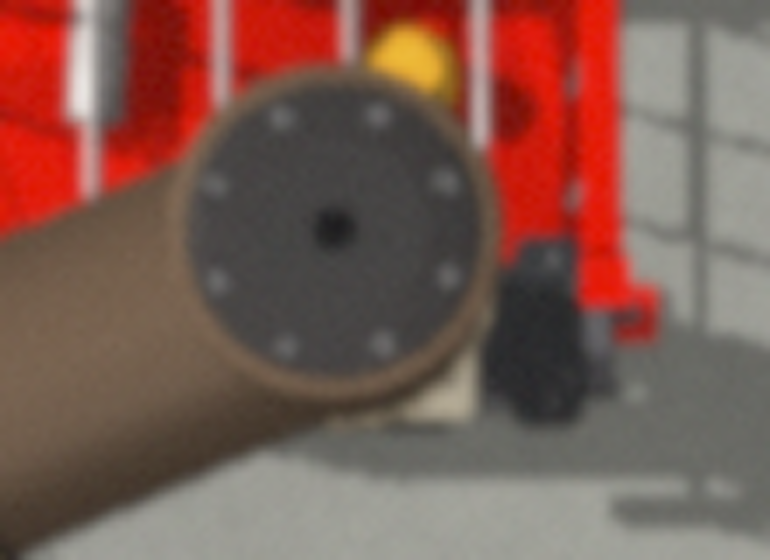

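The bolt is drawn about 49 mm, and in the scene view its end stands clear of the keeper at (165,290). Next is the arc table for pulling the gate.

Run:
```python
import numpy as np
v=np.array([-.020,-.2065])
for th in [.01,.03,.06,.09,.12,.15,.18,.2,.21]:
    c,s=np.cos(th),np.sin(th);n=np.array([[c,s],[-s,c]])@v-v
    print(th,np.round([-n[0],n[1]],4))
```

```text
0.01 [0.0021 0.0002]
0.03 [0.0062 0.0007]
0.06 [0.0123 0.0016]
0.09 [0.0185 0.0026]
0.12 [0.0246 0.0039]
0.15 [0.0306 0.0053]
0.18 [0.0366 0.0069]
0.2 [0.0406 0.0081]
0.21 [0.0426 0.0087]
```

Request:
{"op": "servo_tool", "data": {"grip": [0.9,0.9,0.9,0.9,0.9,0.9,0.9,0.9,0.9,0.9], "translation": [[0.0021,0.0002,0],[0.0062,0.0007,0],[0.0123,0.0016,0],[0.0185,0.0026,0],[0.0246,0.0039,0],[0.0306,0.0053,0],[0.0366,0.0069,0],[0.0406,0.0081,0],[0.0426,0.0087,0],[0.0426,0.0087,0]], "turn": [0.01,0.03,0.06,0.09,0.12,0.15,0.18,0.2,0.21,0.21], "newtons": 40}}

```text
time_s: 7.42
tcp_pos: [0.5646, 0.0751, 0.2187]
eef_rot: [180.0, 0.1, 168.9]
contact_force: [3.0, -2.8, -3.2]
gripper_width: 0.0189
```

```bash
python3 st.py; python3 look.py d6 280 180
```

```text
time_s 7.4167
tcp_pos [0.5646 0.0751 0.2187]
eef_rot [179.9757   0.0928 168.89  ]
contact_force [ 3.0009 -2.8162 -3.2455]
moment [-0.6583 -1.0495  0.0708]
gripper_width 0.01894801875813432
joints [  27.2832   10.9192  -13.6643    0.0425  -65.3287 -128.4108]
```

View pics/d6.png

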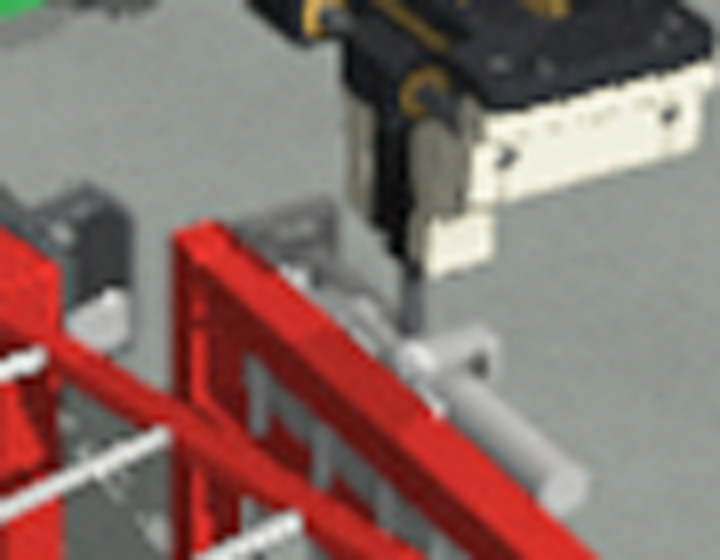

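The gate is swinging out and is clear of the keeper, left at (90,260). The pull is about 4 N. I'll do the second half of the arc.

Request:
{"op": "servo_tool", "data": {"grip": [0.9,0.9,0.9,0.9,0.9,0.9,0.9,0.9,0.9,0.9], "translation": [[0.0021,0.0002,0],[0.0062,0.0007,0],[0.0123,0.0016,0],[0.0185,0.0026,0],[0.0246,0.0039,0],[0.0306,0.0053,0],[0.0366,0.0069,0],[0.0406,0.0081,0],[0.0426,0.0087,0],[0.0426,0.0087,0]], "turn": [0.01,0.03,0.06,0.09,0.12,0.15,0.18,0.2,0.21,0.21]}}

```text
time_s: 8.3
tcp_pos: [0.5241, 0.0918, 0.2182]
eef_rot: [-180.0, 0.0, 156.9]
contact_force: [2.4, -3.0, -3.6]
gripper_width: 0.0189
```

```bash
python3 st.py
python3 - <<'E'
from h import *
p,d=capture("scene");np.save("s7.npy",p);np.save("s7d.npy",d);cv2.imwrite("pics/s7.png",cv2.resize(p[110:310,130:380],None,fx=3.2,fy=3,interpolation=cv2.INTER_CUBIC))
p,d=capture("top");np.save("t7.npy",p);np.save("t7d.npy",d);cv2.imwrite("pics/t7.png",cv2.resize(p[90:270,190:400],None,fx=3.6,fy=3.3,interpolation=cv2.INTER_CUBIC))
E
```

```text
time_s 8.3
tcp_pos [0.5241 0.0918 0.2182]
eef_rot [-179.9948    0.0129  156.8864]
contact_force [ 2.358  -2.9734 -3.6015]
moment [-1.0134 -1.1406 -0.009 ]
gripper_width 0.018861684779541605
joints [  31.0785    7.4122  -18.0359    0.0149  -64.5486 -144.1985]
```

View pics/s7.png

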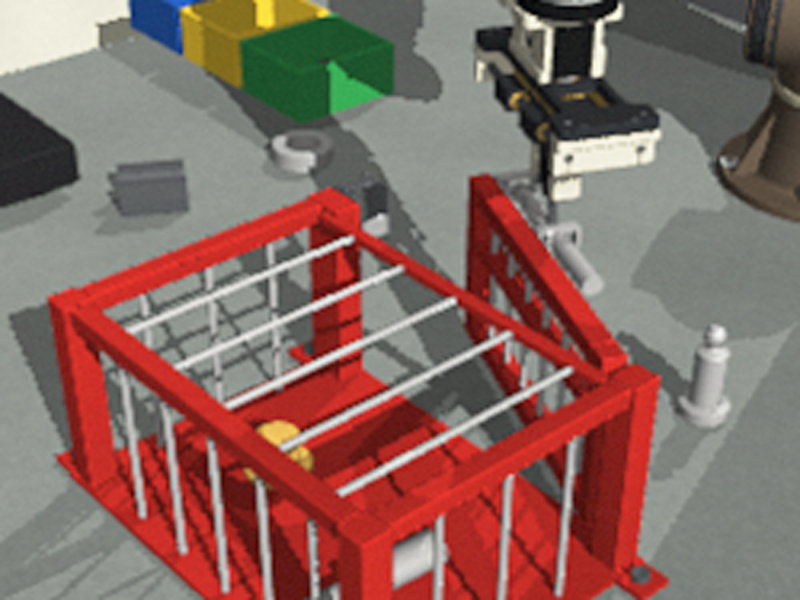

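View pics/t7.png

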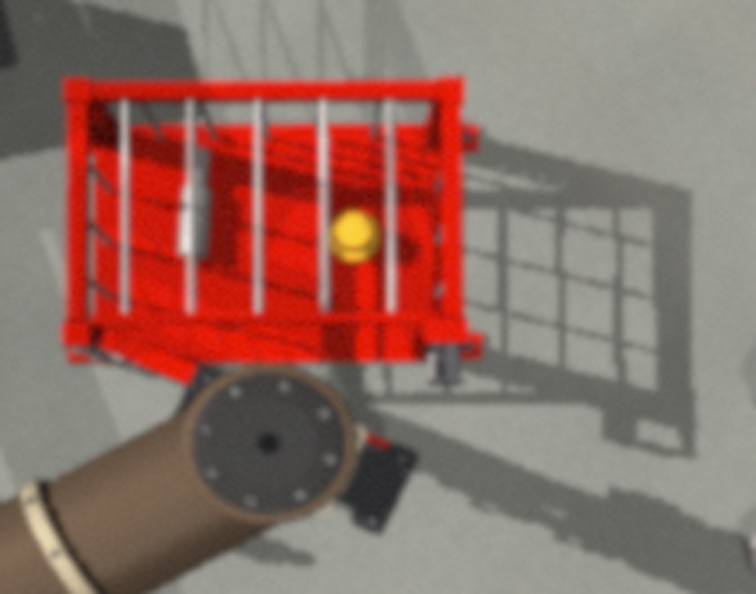

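The gate stands open in both views: scene crop free edge at (480,185), top view gate line from (100,345) to (380,445). I'll measure the angle from the gate's top rail.

Run:
```python
from h import *
for n,pf,df in(("scene","s7.npy","s7d.npy"),("top","t7.npy","t7d.npy")):
    p=np.load(pf);P=cloud(n,np.load(df));hsv=cv2.cvtColor(p,cv2.COLOR_BGR2HSV)
    red=((hsv[...,0]<8)|(hsv[...,0]>172))&(hsv[...,1]>150)&(hsv[...,2]>60)
    m=red&(abs(P[...,2]-.19)<.006)&(abs(P[...,1]-.1)<.2)&(P[...,0]<.61)&(P[...,0]>.4)
    Q=P[m][:,:2].astype(np.float32)
    vx,vy,x0,y0=cv2.fitLine(Q,cv2.DIST_HUBER,0,.01,.01).ravel()
    print(n,m.sum(),"angle",np.degrees(np.arctan2(vx,vy)),Q.min(0),Q.max(0),Q[Q[:,1].argmin()],cv2.minAreaRect(Q))
t=r.get_state()['tcp_pos']
for ky0 in(.0155,.018,.0205): # hinge from knob's shut pose
    psi=np.radians(1.0)
    R=lambda a:np.array([[np.cos(a),-np.sin(a)],[np.sin(a),np.cos(a)]])
    H=np.array([.607,ky0])-R(psi)@[-.02,-.256]
    d=t[:2]-H; k=np.arcsin(.020/np.linalg.norm(d))
    ang=np.arctan2(-d[0],-d[1])  # from -y toward -x
    th=ang+psi-k; print(ky0,H,th,292*np.sin(th),2*292*np.sin(th/2))
```

```text
scene 442 angle 22.022205 [0.51724595 0.00240311] [0.6098497 0.2337991] [0.52709806 0.00240311] ((0.5690594911575317, 0.11739608645439148), (0.24449540674686432, 0.021564435213804245), 67.00418090820312)
top 81 angle 19.828102 [0.5282027  0.00832632] [0.6088109  0.23676056] [0.53140944 0.00832632] ((0.5750807523727417, 0.12070757150650024), (0.2409011721611023, 0.018702244386076927), 71.29666137695312)
0.0155 [0.62252914 0.27181006] 0.4185486198375122 118.67895718372489 121.32605704758483
0.018 [0.62252914 0.27431006] 0.4138185850475274 117.41568701026895 119.97468330260574
0.0205 [0.62252914 0.27681006] 0.40919102808438723 116.1772436121683 118.65193807619757
```

Request:
{"op": "servo_tool", "data": {"grip": [0.9,0.9,0.9,0.9,0.9,0.9,0.9,0.9], "translation": [[0.0005,0,0],[0.001,0,0],[0.001,0,0],[0.001,0,0],[0.001,0,0],[0.001,0,0],[0.001,0,0],[0.001,0,0]], "turn": [0,0,0,0,0,0,0,0]}}

```text
time_s: 9.07
tcp_pos: [0.5233, 0.0923, 0.2181]
eef_rot: [180.0, 0.0, 156.9]
contact_force: [3.8, -2.9, -3.0]
gripper_width: 0.0191
```

```bash
python3 st.py
python3 - <<'E'
from h import *
p,d=capture("scene");q=np.load("s7.npy");P=cloud("scene",d)
hsv=cv2.cvtColor(p,cv2.COLOR_BGR2HSV)
red=((hsv[...,0]<8)|(hsv[...,0]>172))&(hsv[...,1]>150)&(hsv[...,2]>60)
m=red&(abs(P[...,2]-.19)<.006)&(abs(P[...,1]-.1)<.2)&(P[...,0]<.61)&(P[...,0]>.4)
print(cv2.minAreaRect(P[m][:,:2].astype(np.float32)), r.get_state()['qd'])
t=np.load("scene_p.npy")
for nm,(v0,v1,u0,u1) in dict(ring=(150,170,210,238),vb=(160,183,162,192),master=(215,255,340,362),mic=(258,290,398,455),case=(318,390,358,448)).items():
    print(nm,cv2.absdiff(p,t)[v0:v1,u0:u1].mean())
E
```

```text
time_s 9.0667
tcp_pos [0.5233 0.0923 0.2181]
eef_rot [179.9952   0.0045 156.8988]
contact_force [ 3.8008 -2.8826 -3.0311]
moment [-0.9213 -1.4454 -0.0265]
gripper_width 0.019061861864995675
joints [  31.1646    7.3542  -18.1127    0.0009  -64.5266 -144.2662]
((0.5692898035049438, 0.11995559930801392), (0.24532102048397064, 0.020642690360546112), 67.13294982910156) [-0.00044446  0.04596388  0.0214736   0.00540154  0.00361238 -0.03381066]
ring 37.082142857142856
vb 5.131400966183575
master 11.335606060606061
mic 2.4431652046783627
case 2.8279835390946504
```

Everything is steady. The ring gauge's picture difference comes from the arm's shadow: it is still at (224,160), as at the start. I'm handing in.

Run:
```python
from plant import order
print(order.close_job())
```

```text
the job is handed in; nothing more can be done
None
```

The reject cage is open, and the arm is holding the gate about 120 mm ajar by the bolt's knob. I handed the job in after about 9 s; the hand-in gives no verdict.

- **Bolt:** I gripped the knob gently, lifted the bolt about 9.7 mm and drew it back about 49 mm. Between moves the sideways force read no more than about 2 N, and the upward pull was the bolt's own weight of about 4 N.
- **Gate:** I swung it along its hinge arc, still holding the knob.
    - **Opening:** the arm pose gives 0.41–0.42 rad, which puts the free edge about 117–121 mm out. Rectangle fits to the gate's top rail in the scene camera gave about 24°, which agrees.
    - **Steadiness:** the arm was still and the force on it was under 6 N.

**Checks that disagreed:**
- The two cameras differed by about 5 mm on the knob and cage positions.
- The line fits to the gate rail gave smaller angles: about 23° from the scene camera and 21° from the top camera. The arm was hiding much of the rail in the top view. I went by the arm pose and the rectangle fits.
- The scene picture around the ring gauge changed, and slightly around the setting master. I put both down to the arm's shadow. I compared the ring gauge's position with the start and it had not moved; for the master I only saw it still standing in the last view. The V-block, micrometer and case looked unchanged.

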